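Pulse-mix a vaccine vial under a twist-and-hold bayonet lid

ROBOT

A 6-joint arm with a two-finger parallel gripper is mounted at the origin on a cart in front of the work surface, level with it; the furniture and walls round the work are solid. World frame = base frame: x ahead of the robot, y to its left, z up, the work surface at z = 0. Lengths are in m, angles in rad, forces in N, time in s.
With the tool pointing down it reaches from about 0.3 to 0.85 m from the base axis. Payload 5.4 kg.
Tool frame: the origin (TCP) lies midway between the tips of the shut fingers; the grasp point (between the pads) lies 19 mm behind it (manip.grasp_offset is the z of the grasp point in the tool frame, in m); z points along the fingers, y is the line along which they close (so a half turn about z gives the same grasp; the last joint's range is limited). The gripper opens to 85 mm and grips with 20 to 120 N. Pads are 22 mm wide; open, the fingers measure 114 mm over their backs; the gripper's body (76 mm by 85 mm) begins 54 mm behind the grasp point. The pads swing forward as they close: fully open they stand 13 mm farther back than shut.
Start: joints at [0.974, 0.158, 1.597, -0, 1.386, -0.21], TCP at [0.217, 0.532, 0.231] pointing down, gripper open.
Joint ranges: [-2.91, 2.91], [-0.94, 2.29], [0.18, 2.7], [-1.29, 4.43], [0.17, 2.64], [-3, 3]. Speed limits (rad/s): [2.57, 2.57, 3.14, 3.14, 3.14, 3.14].

INTERFACE

Orientations are given as a unit quaternion [w, x, y, z].
In Python, from station import manip gives the robot as it stands.
- The arm moves only by the shell command python3 -m inch 'ROWS' [FORCE]. ROWS is JSON, one flat list of numbers, 5 for each row, row after row: the opening in per cent of the stroke, from 0 (shut) to 100 (fully open), then the shift along the tool's x, y, z in mm, then the turn about the tool's z in degrees. In form: [hand, x, y, z, roll, hand, x, y, z, roll, ...]. A call has 1 to 20 rows; each row shifts and turns the commanded pose from where the row before left it, along the tool's axes as they then stand; what a row does not reach is not made up. A row lasts 1/8 s, in which the tool goes at most 62.5 mm and 10.7 degrees, less where a joint would pass 70% of its speed; a pose out of reach is approached as far as the arm can. A call is refused whole if a number of a shift passes 62.5 or a number of a turn 10.7, either way. A call with a gripper value outside its range is refused whole. The fingers move at their own pace and stop on an object; FORCE is the grip in N (left out, the last holds). Time passes only in rows, so rows that do not move let the fingers close. It gives the time, the measured TCP pose, the force, the opening and the grip force at its end, in the units of the state.
- manip.sense(): the state, without advancing time (a new reading comes with each control period).
- manip.capture(name): name is "scene" or "top" or "wrist"; returns a dict with "img" (400x640x3 uint8, red, green, blue), "vfov" (degrees; the focal length in pixels is half the picture's height over the tangent of half this angle, whatever the lens; pixels are square), "cx", "cy" (the principal point, pixels), "rvec" (rotation vector, rad) and "tvec" (3), from world to camera coordinates, as OpenCV has them. Camera axes: x right, y down, z forward; pixel columns grow to the right and rows downward; lengths in m; the calibration is good to about 2 mm. A picture is of the moment at which its call begins. There is no depth.
- manip.job_done(): hands the job in; it is judged then, once.
Trained networks look in a picture, given as the dict that the camera call returned (one of the last four; its "shot" number tells which), for a name from the list of things; names that differ only in an ending like _2 or _b are one class to them, and where a whole thing is asked for, a point or a joint stands for the part that bears it (a point fixed in the world has none). Each returns a list of dicts, best first, with "confidence" (0 to 1); they miss things now and then, are a little off and sometimes report something else, mostly with a low value. They report only what shows in the picture. A call takes as long as a camera call.
- manip.recognise(picture, label): "point" ([column, row] as shares, 0 to 1, of the picture: columns of its width, rows of its height, amid what is visible of it).
- manip.cut_out(picture, label): "mask" (400x640 bool, what is visible of it) and "point" ([column, row] as shares, 0 to 1, of the picture: columns of its width, rows of its height, amid what is visible of it).
- manip.pinpoint(picture, label): "point" ([column, row] as shares, 0 to 1, of the picture: columns of its width, rows of its height: a listed point, or the origin of a listed thing).
The state is a dict: "time": time; "q": joint angles; "joint_velocities": joint speeds; "effort": joint torques, N m; "position": TCP position; "eef_rot": TCP orientation; "ft_force": force on the tool from outside, world axes, zero at the start; "wrist_torque": the same for the moment, N m; "width": finger opening in m; "grasp_force": force on a finger pad.
Only numpy, scipy, OpenCV 4.12 (cv2) and the standard library are available. Lean on these libraries where they do the work, as an engineer would, in place of code of your own. Each camera call takes 0.05 s, during which the arm holds its last target. There are 200 camera calls.

TASK

Mix the opened vaccine vial with the green band: stand it in the round rubber socket of the vial mixer, then set the clear bayonet lid over it, its two lugs going down through the two gaps of the collar until it sits fully down. Twist the lid clockwise against its spring until its white pointers stand at the orange half-way marks (the mixer only pulses there, as long as it is held), do not let it go on to the lock click at the red marks, and finish while still gripping the lid and holding it at the orange marks. Leave the red-banded and the blue-capped vial alone.

Things in the scene. Friction and masses are not known exactly. Their poses are not given: they have to be found in the camera images.
- green_vial: glass vaccine vial with a green band and a grey top, 27 mm diameter, 51 mm tall, standing upright on the table, loose, about 22 g; origin at the centre of its underside, z up. This is the vial to mix
- red_vial: thinner glass vial with a red band and a grey top, 22 mm diameter, 41 mm tall, standing on the table; origin at the centre of its underside. Bystander
- blue_vial: thinner glass vial with a blue cap and blue band, 22 mm diameter, 43 mm tall, standing on the table; origin at the centre of its underside. Bystander. The three vials stand in a row in any order, at least 60 mm apart
- mixer: fixed electric vial mixer: white round housing, 130 mm diameter, with a control pod 34 mm high on its front (-x), reaching 96 mm from the axis; on top a grey collar, 100 mm diameter, its top 82 mm above the table. Origin on its vertical axis at table height. The collar's mouth has radius 35.5 mm between two overhanging lips 5 mm thick (2 mm chamfer)
- gap (a point): middle of one of the two gaps in the collar's lips, 39 mm from the mixer's axis in its +x direction, at the collar's top (white mark beside it); the other gap lies opposite. Gaps are 32 degrees (21 mm) wide and reach out to radius 42.8 mm. Clockwise from above, an orange dot lies 45 degrees and a red mark 83 degrees past each gap
- socket (a point): centre of the floor of the rubber vial socket, on the mixer's axis, 59 mm above the table: a round hole of 31 mm diameter, open above, chamfered mouth 20 mm above its floor (3 mm below the collar's top). The vial in it reaches 28 mm above the collar's top; the collar's mouth is too narrow for most fingers, so hold the vial by its upper half
- half_mark (a point): centre of the orange half-way dot on the collar's top, at 46 mm from the mixer's axis, 45 degrees clockwise of the mixer's +x direction (an equal dot lies opposite)
- lid: clear round hood, loose, about 80 g, standing on the table: 66 mm diameter, 50 mm high without its grip, hollow, open below (inner radius 30, inner height 42 mm); origin at the centre of its underside, z up. Two grey lugs at its foot on the +x and -x sides, to radius 40 mm, 14 mm wide, 6 mm high, a white pointer above each. Same after half a turn
- switch_ring (a joint): angle of the sprung ring in the collar, rad: 0 at rest; after about 0.11 rad of play the lugs carry it clockwise, so it reads the lid's clockwise angle from the gaps minus 0.11 (0.67 with the lid at the orange mark). It pushes back with 0.06 N m plus 0.2 N m per rad. Ball plungers stiffen the twist from about 0.9 and click at about 1.2
- lid_grip (a point): centre of the lid's blue straight wing grip, 65 mm above the lid's origin: 52 mm long (lid's x), 15 mm thick (lid's y), 50 to 80 mm above the lid's origin. The lid goes in with its x along the mixer's x, either way round; fully down its origin is 69 mm above the table, lugs below the lips with 2 mm of room above them and 2.5 mm round the skirt

How it is judged:
On the way, in this order (a step that is already met when the one before it is completed fails the run):
1. the green-banded vial stands released in the socket (distance between green_vial and socket below 0.006 m and angle between green_vial's own z axis and vertical below 0.15 rad and contact force between the fingers and green_vial below 0.1 N), for 0.2 s.
2. the lid sits fully down with its lugs through the gaps (horizontal distance between lid and mixer below 0.006 m and z of lid in the frame of mixer between 0.065 and 0.0725 m and angle between the x axis of lid and the x axis of mixer, either way round below 0.25 rad), for 0.1 s.
3. the gripped lid is twisted clockwise to the orange half-way mark against the spring (angle between the x axis of lid and the x axis of mixer, either way round between 0.6 and 0.97 rad and value of joint switch_ring above 0.4 rad and contact force between the fingers and lid above 1 N), for 0.5 s.
At the end, for the whole second after the job is handed in: Green vial upright in the socket (6 mm); lid down in the collar (origin 65 to 72.5 mm up, 6 mm off axis at most), turned clockwise 0.6 to 0.97 rad from the gaps (orange mark 0.785), switch ring at 0.4 to 0.95 rad, lid still gripped and held there (all of step 3 and horizontal distance between lid and mixer below 0.006 m and z of lid in the frame of mixer between 0.065 and 0.0725 m and angle between lid's own z axis and vertical below 0.1 rad and value of joint switch_ring below 0.95 rad and distance between green_vial and socket below 0.006 m and angle between green_vial's own z axis and vertical below 0.15 rad); the arm keeps its last pose, push and grip.
It fails at once if the lid is turned on to the lock click (value of joint switch_ring above 1.1 rad).
It fails at once if the red-banded vial is knocked over or moved more than 30 mm (distance of red_vial from where it was at the start of the episode above 0.03 m or angle between red_vial's own z axis and vertical above 0.6 rad).
It fails at once if the blue-capped vial is knocked over or moved more than 30 mm (distance of blue_vial from where it was at the start of the episode above 0.03 m or angle between blue_vial's own z axis and vertical above 0.6 rad).
It also fails if it takes over 51 s, if anything falls off the work surface, if the arm or the gripper's body presses on something with over 40 N, if the wrist force passes 120 N, or if a joint passes its speed limit or range.

## Working session

There is one attempt and no reset: what is moved stays moved. The work goes in short steps, Python scripts to look and compute and a shell command to move; the robot and the scene stay as the last step left them, time stands still between calls to the robot, and variables do not carry over. Pictures are saved under pics/ and viewed, at most 14 in all, crops included, and the job is handed in when it is done.

```bash
ls; mkdir -p pics; cat > h.py <<'E'
import numpy as np, cv2, json
from station import manip
def cap(n):
    return manip.capture(n)
def K(p):
    f=200/np.tan(np.radians(p["vfov"])/2); return f
def ray(p,pt):
    f=K(p);R=cv2.Rodrigues(np.array(p["rvec"],float))[0];t=np.array(p["tvec"],float).ravel()
    d=np.array([(pt[0]*640-p["cx"])/f,(pt[1]*400-p["cy"])/f,1.]);d=R.T@d
    return -R.T@t,d/np.linalg.norm(d)
def onz(p,pt,z):
    c,d=ray(p,pt);return c+d*(z-c[2])/d[2]
def proj(p,X):
    f=K(p);R=cv2.Rodrigues(np.array(p["rvec"],float))[0];x=R@np.array(X,float)+np.array(p["tvec"],float).ravel()
    return np.array([p["cx"]+f*x[0]/x[2],p["cy"]+f*x[1]/x[2]])
def tri(rs):
    A=np.zeros((3,3));b=np.zeros(3)
    for c,d in rs:
        M=np.eye(3)-np.outer(d,d);A+=M;b+=M@c
    return np.linalg.solve(A,b)
def save(p,n): cv2.imwrite("pics/"+n,p["img"][:,:,::-1])
E
python3 - <<'E'
from h import *
np.set_printoptions(precision=4,suppress=True)
P={n:cap(n) for n in("scene","top")}
for n,p in P.items(): save(p,n+".png"); print(n,p["vfov"],ray(p,(.5,.5)))
hz=dict(green_vial=0,red_vial=0,blue_vial=0,mixer=0,gap=.082,socket=.059,half_mark=.082,lid=0,lid_grip=.065)
for l,z in hz.items():
    rs=[]
    for n,p in P.items():
        for r in manip.pinpoint(p,l)[:3]:
            print(l,n,np.round(r["confidence"],2),np.array(r["point"])*[640,400],onz(p,r["point"],z))
print(manip.sense())
E
```

```text
pics
scene 47.80993469461057 (array([ 0.0058, -0.6911,  0.6835]), array([ 0.5346,  0.6035, -0.5916]))
top 46.5404376696633 (array([ 0.4155, -0.0748,  0.9705]), array([ 0.1743,  0.0086, -0.9847]))
green_vial scene 0.74 [374.528 232.2  ] [ 0.6313 -0.1745  0.    ]
green_vial top 0.59 [365.696 176.92 ] [ 0.6358 -0.1646  0.    ]
red_vial scene 0.65 [352.704 217.2  ] [ 0.6342 -0.1005  0.    ]
red_vial top 0.53 [332.608 177.08 ] [ 0.6366 -0.0939 -0.    ]
blue_vial scene 0.46 [403.52 253.92] [ 0.6233 -0.2673  0.    ]
blue_vial top 0.45 [414.4  179.68] [ 0.6282 -0.268   0.    ]
mixer scene 0.94 [278.592 194.08 ] [0.5622 0.0995 0.    ]
mixer top 0.65 [248.832 211.92 ] [0.5639 0.0845 0.    ]
gap scene 0.91 [290.688 162.48 ] [0.6032 0.0935 0.082 ]
gap top 0.82 [241.792 183.88 ] [0.6071 0.0855 0.082 ]
socket scene 0.61 [281.024 178.08 ] [0.5611 0.082  0.059 ]
socket top 0.76 [244.8 205.6] [0.5678 0.083  0.059 ]
socket top 0.17 [373.376 243.4  ] [ 0.4891 -0.1701  0.059 ]
half_mark scene 0.91 [301.12 165.4 ] [0.6135 0.0646 0.082 ]
half_mark top 0.82 [257.408 188.8  ] [0.5968 0.0548 0.082 ]
lid scene 0.7 [330.624 262.   ] [ 0.4892 -0.1765  0.    ]
lid top 0.56 [373.696 245.6  ] [ 0.4892 -0.1768  0.    ]
lid_grip scene 0.65 [328.512 238.2  ] [ 0.488  -0.1714  0.065 ]
lid_grip top 0.95 [372.224 242.72 ] [ 0.4899 -0.1673  0.065 ]
{'time': 1.0, 'q': array([ 0.9739,  0.1584,  1.597 , -0.    ,  1.3862, -0.2101]), 'joint_velocities': array([ 0.0012,  0.0002, -0.0004,  0.0024,  0.0005,  0.0001]), 'effort': array([ -0.0006, -39.6012, -33.1705,  -0.0003,   0.0006,  -0.    ]), 'position': array([0.2169, 0.5325, 0.2313]), 'eef_rot': array([-0.    ,  0.1922,  0.9814, -0.    ]), 'ft_force': array([0.0196, 0.0291, 0.6285]), 'wrist_torque': array([-0.0496, -0.0109, -0.0109]), 'grasp_force': 0.0, 'width': 0.08538062294795797}
```

```bash
python3 - <<'E'
import cv2
a=cv2.imread("pics/top.png");b=cv2.imread("pics/scene.png")
A=cv2.resize(a[140:290,190:440],(750,450)); cv2.imwrite("pics/a.png",A)
cv2.imwrite("pics/b.png",cv2.resize(b[110:290,230:430],(666,600),interpolation=cv2.INTER_CUBIC))
E
```

```text
(no output)
```

View pics/a.png

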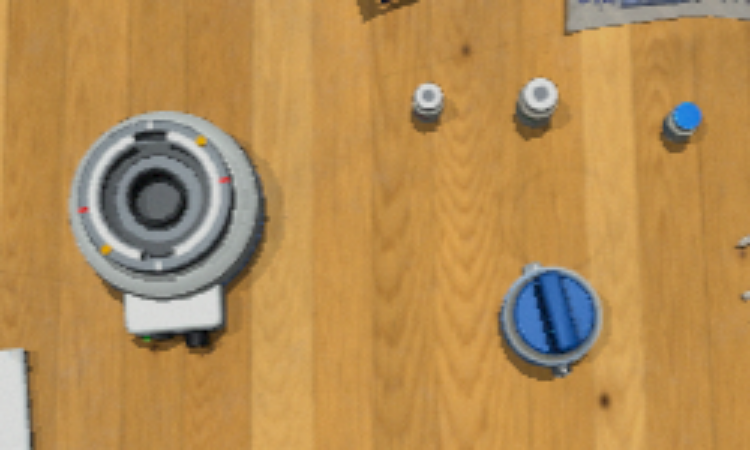

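View pics/b.png

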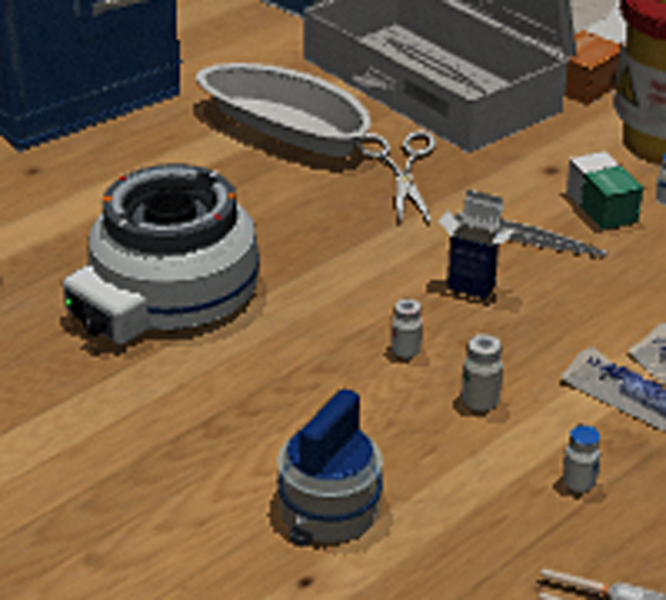

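The top view shows the mixer at the left (axis about px (243,206)) and the lid at (374,246). The row of vials, left to right, is red (333,174), green (369,172) and blue (418,181). Next I check the wrist camera's mounting.

```bash
cat >> h.py <<'E'
from scipy.spatial.transform import Rotation as Ro
def go(X=None,yaw=None):
    """rotation first (deg about tool z), then shift mm in the tool axes after rotation"""
    s=manip.sense();q=s["eef_rot"];R=Ro.from_quat([q[1],q[2],q[3],q[0]])
    y=R.as_matrix()[:,1];cur=np.arctan2(y[1],y[0])
    dr=0 if yaw is None else -np.degrees((yaw-cur+np.pi)%(2*np.pi)-np.pi)
    R2=R*Ro.from_euler('z',dr,degrees=True)
    d=R2.inv().apply(np.array(X)-s["position"])*1000 if X is not None else None
    print("t",s["time"],"pos",s["position"].round(4),"yaw",round(np.degrees(cur),2),"q6",s["q"][5].round(3),"turn",np.round(dr,1),"shift",np.round(d,1), "preshift", R.inv().apply(np.array(X)-s["position"]).round(4)*1000)
E
python3 - <<'E'
from h import *
p=cap("wrist");s=manip.sense();q=s["eef_rot"];R=Ro.from_quat([q[1],q[2],q[3],q[0]])
c,d=ray(p,(.5,.5));print(p["vfov"],R.inv().apply(c-s["position"]),R.inv().apply(d))
go([0.50,0.083,0.26],0)
E
```

```text
66.19112093126866 [ 0.07065627 -0.00040316 -0.14250542] [-0.27479254 -0.02306447  0.96122687]
t 1.05 pos [0.2169 0.5325 0.2313] yaw 67.84 q6 -0.21 turn 67.8 shift [-449.5  283.1  -28.7] preshift [-431.7 -309.5  -28.7]
```

```bash
python3 -m inch '[100,-25,-14,-3,0,100,-49,-28,-3,0,100,-49,-28,-3,0,100,-49,-28,-3,0,100,-49,-28,-3,0,100,-49,-28,-3,0,100,-49,-28,-3,0,100,-49,-28,-3,0,100,-49,-28,-3,0,100,-49,-28,-3,0,100,-25,-15,0,0,100,0,0,0,9.7,100,0,0,0,9.7,100,0,0,0,9.7,100,0,0,0,9.7,100,0,0,0,9.7,100,0,0,0,9.7,100,0,0,0,9.7]'; python3 - <<'E'
from h import *
np.set_printoptions(precision=4,suppress=True)
go([0.565,0.083,0.26],0)
p=cap("wrist");save(p,"w1.png")
for l,z in dict(mixer=0,gap=.082,socket=.059,half_mark=.082).items():
    for r in manip.pinpoint(p,l)[:3]: print(l,r["confidence"],np.array(r["point"])*[640,400],onz(p,r["point"],z))
E
```

```text
time: 3.3
position: [0.5656, 0.087, 0.2613]
eef_rot: [-0.0, 0.709, 0.705, -0.0]
ft_force: [-0.2, -0.5, 1.2]
width: 0.0858
grasp_force: 0.0
t 3.3 pos [0.5656 0.087  0.2613] yaw -0.38 q6 -0.052 turn -0.4 shift [-4.  -0.6  1.3] preshift [-4.  -0.6  1.3]
mixer 0.7 [326.528 170.32 ] [0.5653 0.0833 0.    ]
gap 0.92 [358.72 181.2 ] [0.5999 0.0864 0.082 ]
socket 0.65 [321.408 176.32 ] [0.5595 0.0873 0.059 ]
half_mark 0.72 [354.88 210.8 ] [0.5964 0.0531 0.082 ]
```

View pics/w1.png

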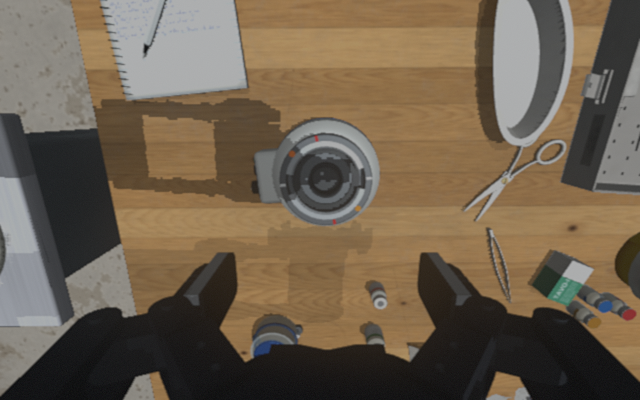

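The wrist view shows the mixer centred near (325,178), with orange dots at about (292,154) and (357,209) and red marks at about (317,138) and (334,221). I'll locate those marks precisely by colour.

```bash
cat > marks.py <<'E'
from h import *
np.set_printoptions(precision=4,suppress=True)
for n in("wrist","top","scene"):
    p=cap(n);im=p["img"];hsv=cv2.cvtColor(im,cv2.COLOR_RGB2HSV)
    c0=np.array([.5645,.0845,.082]);u=proj(p,c0)
    g=np.array([[.41+i*.001,0] for i in range(1)])
    # rectify the collar plane to 0.25 mm px, x up to the right
    xs=np.arange(-.065,.065,.00025);XX,YY=np.meshgrid(xs,xs)
    pts=np.stack([XX+c0[0],YY+c0[1],0*XX+.082],-1).reshape(-1,3)
    f=K(p);R=cv2.Rodrigues(np.array(p["rvec"],float))[0];q=pts@R.T+np.array(p["tvec"],float).ravel()
    mx=(p["cx"]+f*q[:,0]/q[:,2]).reshape(XX.shape).astype(np.float32);my=(p["cy"]+f*q[:,1]/q[:,2]).reshape(XX.shape).astype(np.float32)
    r=cv2.remap(im,mx,my,cv2.INTER_LINEAR);cv2.imwrite(f"pics/rect_{n}.png",r[:,:,::-1])
    h=cv2.cvtColor(r,cv2.COLOR_RGB2HSV);rad=np.hypot(XX,YY)
    for nm,m in(("red",(h[...,0]<6)|(h[...,0]>170)),("orange",(h[...,0]>12)&(h[...,0]<25))):
        m=(m&(h[...,1]>110)&(h[...,2]>90)&(rad<.056)&(rad>.03)).astype(np.uint8)
        k,_,st,ce=cv2.connectedComponentsWithStats(m)
        L=[(st[i,4],ce[i]*.00025-.065) for i in range(1,k) if st[i,4]>40]
        L.sort(key=lambda a:-a[0]);print(n,nm,[(a,(b+c0[:2]).round(4)) for a,b in L[:3]])
        if len(L)>1:
            a,b=L[0][1],L[1][1];d=a-b;print("   mid",(a+b)/2+c0[:2],"len",np.linalg.norm(d),"ang",np.degrees(np.arctan2(d[1],d[0]))+(83 if nm=="red" else 45))
E
python3 marks.py
```

```text
wrist red [(np.int32(220), array([0.5733, 0.0407])), (np.int32(216), array([0.5548, 0.1325]))]
   mid [0.564  0.0866] len 0.09358915406494865 ang 4.38620506054464
wrist orange [(np.int32(944), array([0.5445, 0.0348])), (np.int32(588), array([0.6042, 0.0477])), (np.int32(582), array([0.5303, 0.0435]))]
   mid [0.5743 0.0413] len 0.06103814074877061 ang -122.8519836039701
top red [(np.int32(258), array([0.5754, 0.0405]))]
top orange [(np.int32(631), array([0.531 , 0.1168])), (np.int32(579), array([0.6013, 0.0565]))]
   mid [0.5662 0.0866] len 0.09261413788022188 ang 184.3402841919077
scene red [(np.int32(512), array([0.5749, 0.0423])), (np.int32(391), array([0.5564, 0.1337]))]
   mid [0.5657 0.088 ] len 0.09325150074464084 ang 4.434980510820807
scene orange [(np.int32(13535), array([0.5841, 0.0987])), (np.int32(60), array([0.5985, 0.0549]))]
   mid [0.5913 0.0768] len 0.046154546653053664 ang 153.1220983738865
```

```bash
python3 -m inch '[100,-25,4,0,0,100,-45,5,0,0,100,-45,5,0,0,100,-45,5,0,0,100,-45,5,0,0,100,-35,5,5,0,100,-15,0,0,0,100,0,0,0,0]'; cat > look.py <<'E'
from h import *
np.set_printoptions(precision=4,suppress=True)
P={n:cap(n) for n in("wrist","top","scene")}
save(P["wrist"],"w2.png")
for l,z in dict(green_vial=0,lid=0,lid_grip=.065).items():
    rs=[]
    for n,p in P.items():
        r=manip.pinpoint(p,l)
        if r: print(l,n,round(r[0]["confidence"],2),np.array(r[0]["point"])*[640,400],onz(p,r[0]["point"],z))
for n,p in P.items():
    for l in("green_vial",):
        r=manip.cut_out(p,l)
        if r:
            m=r[0]["mask"];ys,xs=np.nonzero(m)
            print(n,"mask",m.sum(),"bbox",xs.min(),xs.max(),ys.min(),ys.max())
            # silhouette fit of the vial: best x,y
            from scipy.optimize import minimize
            a=np.linspace(0,2*np.pi,40)
            def pr(x,y):
                Q=[proj(p,(x+rr*np.cos(t),y+rr*np.sin(t),zz)) for rr,zz in((.0135,0),(.0135,.034),(.0105,.040),(.0105,.051)) for t in a]
                h=cv2.convexHull(np.array(Q,np.float32));o=np.zeros((400,640),np.uint8);cv2.fillConvexPoly(o,np.round(h*16).astype(np.int32),1,shift=4);return o>0
            best=max(((lambda o:(o&m).sum()/(o|m).sum())(pr(x,y)),x,y) for x in np.arange(.622,.648,.002) for y in np.arange(-.184,-.155,.002))
            print("  fit",best)
E
python3 look.py
```

```text
time: 4.7
position: [0.5942, -0.1681, 0.2563]
eef_rot: [-0.0, 0.708, 0.707, 0.0]
ft_force: [0.2, 0.2, -0.5]
width: 0.0854
grasp_force: 0.0
green_vial wrist 0.67 [358.208 165.6  ] [ 0.6353 -0.1646  0.    ]
green_vial top 0.7 [366.72 176.8 ] [ 0.6361 -0.1668  0.    ]
green_vial scene 0.82 [374.4 230.6] [ 0.6353 -0.1704  0.    ]
lid wrist 0.92 [240.512 175.92 ] [ 0.4802 -0.178   0.    ]
lid scene 0.75 [326.976 261.   ] [ 0.4856 -0.1689  0.    ]
lid_grip wrist 0.83 [231.616 183.48 ] [ 0.4882 -0.1735  0.065 ]
lid_grip scene 0.6 [326.272 238.8  ] [ 0.4833 -0.1696  0.065 ]
wrist mask 504 bbox 349 372 159 185
  fit (np.float64(0.9206642066420664), np.float64(0.636), np.float64(-0.16799999999999998))
top mask 177 bbox 362 375 166 182
  fit (np.float64(0.8592233009708737), np.float64(0.638), np.float64(-0.16799999999999998))
scene mask 206 bbox 370 380 211 232
  fit (np.float64(0.7410071942446043), np.float64(0.636), np.float64(-0.16599999999999998))
```

View pics/w2.png

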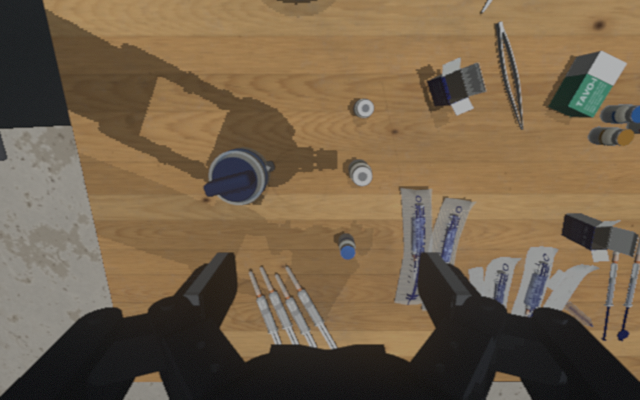

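The wrist view shows green in the middle of the vial row at (361,175), with red at (364,108), blue at (347,247) and the lid at (237,177). Now I'll grasp the green vial.

```bash
python3 - <<'E'
from h import *
go([.636,-.168,.022],0)
E
python3 -m inch '[65,0,15,0,0,65,0,20,20,0,65,0,7,45,0,65,0,0,50,0,65,0,0,50,0,65,0,0,35,0,65,0,0,21,0,65,0,0,13,0,65,0,0,0,0,65,0,0,0,0]' 25
python3 - <<'E'
from h import *
go([.636,-.168,.022],0)
E
```

```text
t 5.45 pos [ 0.5944 -0.168   0.2563] yaw -0.06 q6 -0.47 turn -0.1 shift [ -0.   41.6 234.3] preshift [  0.   41.6 234.3]
time: 6.7
position: [0.6376, -0.1686, 0.024]
eef_rot: [0.001, 0.707, 0.707, 0.0]
ft_force: [0.7, -0.1, 0.5]
width: 0.0557
grasp_force: 0.0
t 6.7 pos [ 0.6376 -0.1686  0.024 ] yaw -0.06 q6 -0.44 turn -0.1 shift [ 0.6 -1.6  2. ] preshift [ 0.6 -1.6  2. ]
```

```bash
python3 -m inch '[15,0,-1,1,0,15,0,0,0,0,15,0,0,0,0,15,0,0,0,0,15,0,0,0,0]' 25
python3 -m inch '[15,0,0,-20,0,15,0,0,-40,0,15,0,0,-40,0,15,0,0,0,0]'
python3 - <<'E'
from h import *
np.set_printoptions(precision=4,suppress=True)
s=manip.sense();print(s["q"],s["width"],s["grasp_force"])
go([.5652,.0869,.125],0)
P=cap("wrist"),cap("scene")
a=P[0]["img"][180:400,180:480];b=P[1]["img"];u=proj(P[1],(.636,-.168,.12)).astype(int);b=b[u[1]-55:u[1]+55,u[0]-75:u[0]+75]
cv2.imwrite("pics/g.png",np.hstack([cv2.resize(a,(400,293)),cv2.resize(b,(400,293))])[:,:,::-1])
E
```

```text
time: 7.32
position: [0.6358, -0.1683, 0.0222]
eef_rot: [0.0, 0.707, 0.707, 0.0]
ft_force: [-1.0, 1.6, 6.4]
width: 0.0263
grasp_force: 24.8
time: 7.82
position: [0.6384, -0.1693, 0.1273]
eef_rot: [0.005, 0.707, 0.707, 0.002]
ft_force: [-0.6, -0.2, 0.3]
width: 0.026
grasp_force: 24.7
[-0.4418  0.4568  1.4402  0.0001  1.2347 -0.4409] 0.025985858586663624 24.678780734539032
t 7.825 pos [ 0.6384 -0.1693  0.1273] yaw -0.05 q6 -0.441 turn -0.1 shift [256.2 -73.3   0.5] preshift [256.2 -73.5   0.5]
```

View pics/g.png

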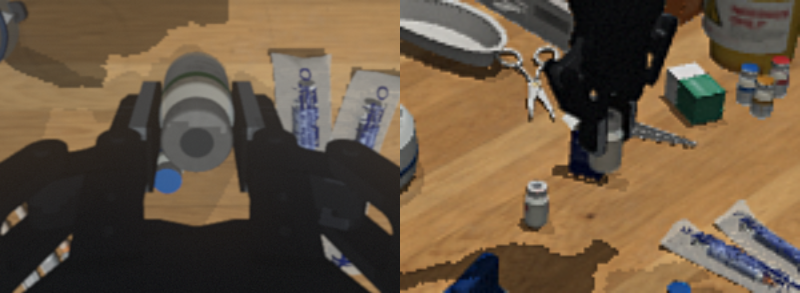

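The vial is held upright between the pads, and red and blue are undisturbed. I carry it to above the socket.

```bash
python3 -m inch '[15,16,-5,-5,0,15,32,-9,-3,0,15,40,-11,0,0,15,40,-11,0,0,15,40,-11,0,0,15,40,-12,0,0,15,32,-9,0,0,15,16,-5,0,0,15,0,0,0,0,15,0,0,0,0,15,0,0,0,0]'
cat > vfit.py <<'E'
from h import *
np.set_printoptions(precision=4,suppress=True)
go([.5652,.0869,.085],0)
s=manip.sense();zb=s["position"][2]-.022;x0,y0=s["position"][:2]
a=np.linspace(0,2*np.pi,30)
for n in("wrist","top","scene"):
    p=cap(n);r=manip.pinpoint(p,"green_vial")
    if r: print(n,r[0]["confidence"],"pin",onz(p,r[0]["point"],zb))
    r=manip.recognise(p,"green_vial")
    if r: print(n,r[0]["confidence"],"rec@mid",onz(p,r[0]["point"],zb+.025))
E
python3 vfit.py
```

```text
time: 9.3
position: [0.563, 0.087, 0.1293]
eef_rot: [0.0, 0.708, 0.706, -0.0]
ft_force: [0.2, -0.0, -0.1]
width: 0.0265
grasp_force: 24.7
t 9.3 pos [0.563  0.087  0.1293] yaw -0.15 q6 -0.056 turn -0.1 shift [-0.1  2.2 44.3] preshift [-0.1  2.2 44.3]
wrist 0.79 pin [0.5614 0.0897 0.1073]
wrist 0.75 rec@mid [0.5635 0.0857 0.1323]
top 0.47 pin [0.5629 0.0877 0.1073]
scene 0.53 pin [0.5627 0.0819 0.1073]
scene 0.56 rec@mid [0.5657 0.0767 0.1323]
```

```bash
python3 -m inch '[15,0,2.2,10,0,15,0,0,15,0,15,0,0,10,0,15,0,0,5,0,15,0,0,3,0,15,0,0,3,0,15,0,0,1,0,15,0,0,0,0]'
python3 - <<'E'
from h import *
go([.5652,.0869,.081],0)
E
```

```text
time: 10.75
position: [0.565, 0.088, 0.0824]
eef_rot: [0.0, 0.708, 0.707, 0.0]
ft_force: [-0.2, -0.7, 0.4]
width: 0.0262
grasp_force: 24.7
t 10.75 pos [0.565  0.088  0.0824] yaw -0.07 q6 -0.056 turn -0.1 shift [-1.1  0.2  1.4] preshift [-1.1  0.2  1.4]
```

```bash
python3 -m inch '[15,-1,0,1,0,31,0,0,0.5,0,36,0,0,0,0,42,0,0,0,0,42,0,0,0,0,42,0,0,-10,0,60,0,0,-35,0,60,0,0,-50,0,60,0,0,-40,0,60,0,0,0,0]' 
python3 - <<'E'
from h import *
np.set_printoptions(precision=4,suppress=True)
go([.488,-.172,.20],0)
A=[]
for n in("wrist","top","scene"):
    p=cap(n);r=manip.pinpoint(p,"green_vial")
    if r: print(n,r[0]["confidence"],"pin",onz(p,r[0]["point"],.059))
    u=proj(p,(.565,.087,.09)).astype(int)
    w=70 if n=="wrist" else 40
    A.append(cv2.resize(p["img"][max(0,u[1]-w):u[1]+w,u[0]-w:u[0]+w],(260,260)))
cv2.imwrite("pics/v.png",np.hstack(A)[:,:,::-1])
E
```

```text
time: 12.0
position: [0.5675, 0.087, 0.2212]
eef_rot: [0.004, 0.707, 0.707, 0.003]
ft_force: [0.1, -0.8, -0.1]
width: 0.0512
grasp_force: 0.0
t 12.0 pos [0.5675 0.087  0.2212] yaw -0.05 q6 -0.057 turn -0.1 shift [-258.9  -79.7   20.6] preshift [-259.   -79.5   20.6]
wrist 0.87 pin [0.5641 0.0889 0.059 ]
top 0.79 pin [0.5634 0.0858 0.059 ]
scene 0.72 pin [0.5707 0.0848 0.059 ]
```

View pics/v.png

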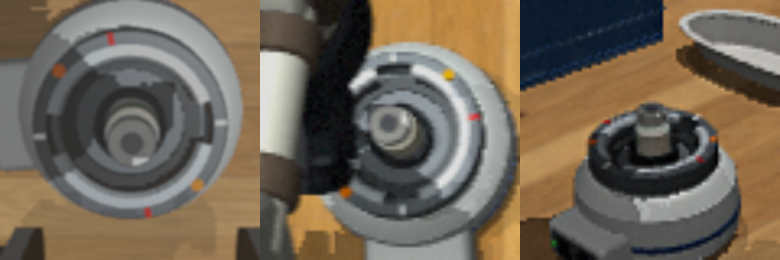

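The vial stands upright in the socket in all three views, with the grey top centred. Next is the lid.

```bash
python3 -m inch '[100,-20,-6,0,0,100,-42,-13,0,0,100,-45,-14,0,0,100,-45,-14,0,0,100,-45,-14,0,0,100,-42,-13,-5,0,100,-20,-6,-5,0,100,0,0,0,10.5,100,0,0,0,10.5,100,0,0,0,10.5,100,0,0,0,10.5,100,0,0,0,10.5,100,0,0,0,10.5,100,0,0,0,10.5,100,0,0,0,0]' 
cat > lid.py <<'E'
from h import *
np.set_printoptions(precision=4,suppress=True)
go([.488,-.172,.06],np.radians(-74))
for n in("wrist","top","scene"):
    p=cap(n)
    if n=="wrist": save(p,"w3.png")
    for l,z in(("lid",0),("lid_grip",.065)):
        r=manip.pinpoint(p,l)
        if r: print(n,l,round(r[0]["confidence"],2),onz(p,r[0]["point"],z))
    r=manip.cut_out(p,"lid")
    if r:
        m=r[0]["mask"];im=p["img"];h=cv2.cvtColor(im,cv2.COLOR_RGB2HSV)
        b=(m&(h[...,0]>100)&(h[...,0]<130)&(h[...,1]>100)).astype(np.uint8)
        print(n,m.sum(),b.sum())
        np.save(f"pics/m_{n}.npy",m)
E
python3 lid.py
```

```text
time: 14.18
position: [0.4837, -0.1725, 0.2253]
eef_rot: [-0.0, 0.99, 0.144, -0.0]
ft_force: [0.0, -0.4, 0.3]
width: 0.0854
grasp_force: 0.0
t 14.175 pos [ 0.4837 -0.1725  0.2253] yaw -73.5 q6 0.705 turn 0.5 shift [  4.4   0.8 165.3] preshift [  4.4   0.8 165.3]
wrist lid 0.75 [ 0.4834 -0.1737  0.    ]
wrist lid_grip 0.59 [ 0.4897 -0.1717  0.065 ]
wrist 3041 1708
top lid 0.61 [ 0.4918 -0.1754  0.    ]
top lid_grip 0.79 [ 0.489  -0.1756  0.065 ]
top 304 155
scene lid 0.84 [ 0.4906 -0.1652  0.    ]
scene lid_grip 0.72 [ 0.4881 -0.1703  0.065 ]
scene 1098 513
```

View pics/w3.png

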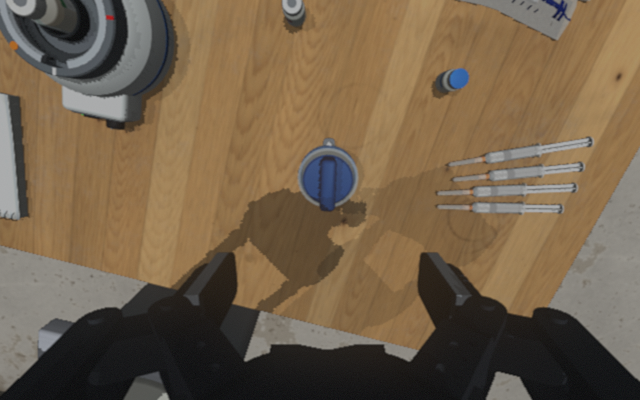

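The wrist view shows the lid at (328,177) with its wing nearly vertical in the image, so nearly aligned with the fingers, and a lug at (328,142). I'll refine the wing angle with a rectified view.

```bash
cat > wing.py <<'E'
from h import *
np.set_printoptions(precision=4,suppress=True)
# fit centre & angle: edge-gradient along projected wing-top outline (z=.08)
def fit(n,c0,a0,z0=0,rng=.006):
    p=cap(n);g=cv2.GaussianBlur(p["img"].astype(np.float32),(0,0),.8)
    gm=sum(cv2.Sobel(g[...,i],cv2.CV_32F,1,0)**2+cv2.Sobel(g[...,i],cv2.CV_32F,0,1)**2 for i in range(3))**.5
    t=np.linspace(-1,1,25);L,W=.026,.0075
    o=np.array([(L*a,s*W) for a in t for s in(-1,1)]+[(s*L,W*a) for a in t[::3] for s in(-1,1)])
    th=np.linspace(0,2*np.pi,60);ring=np.c_[.033*np.cos(th),.033*np.sin(th)]
    f=K(p);R=cv2.Rodrigues(np.array(p["rvec"],float))[0];tv=np.array(p["tvec"],float).ravel()
    def sc(x,y,a):
        c,s=np.cos(a),np.sin(a)
        X=np.r_[np.c_[o@np.array([[c,s],[-s,c]])+[x,y],np.full(len(o),z0+.08)],np.c_[ring+[x,y],np.full(60,z0+.05)]]
        q=X@R.T+tv;m=np.array([p["cx"]+f*q[:,0]/q[:,2],p["cy"]+f*q[:,1]/q[:,2]],np.float32)
        v=cv2.remap(gm,m[0][None],m[1][None],cv2.INTER_LINEAR)[0]
        return np.minimum(v,150).mean()
    C=[(sc(c0[0]+dx,c0[1]+dy,a0+da),c0[0]+dx,c0[1]+dy,np.degrees(a0+da)) for dx in np.arange(-rng,rng+1e-6,.001) for dy in np.arange(-rng,rng+1e-6,.001) for da in np.radians(np.arange(-12,12.1,1))]
    C.sort(reverse=True);print(n,np.array(C[:1]),np.mean(C[:10],0))
if __name__=="__main__":
    for n in("wrist","top","scene"): fit(n,(.489,-.172),np.radians(16))
E
python3 wing.py
```

```text
wrist [[115.7057   0.489   -0.171   17.    ]] [114.6042   0.489   -0.1714  19.1   ]
top [[119.7717   0.495   -0.172   19.    ]] [119.638    0.495   -0.1718  16.5   ]
scene [[132.6371   0.484   -0.175    6.    ]] [132.3233   0.4844  -0.1743   7.4   ]
```

```bash
python3 -m inch '[50,3,0.3,15,0,50,2.4,0,40,0,50,0,0,45,0,50,0,0,35,0,50,0,0,20,0,50,0,0,12,0,50,0,0,4,0,50,0,0,0,0,50,0,0,0,0]' 60
python3 - <<'E'
from h import *
go([.489,-.1713,.054],np.radians(-73))
E
```

```text
time: 16.05
position: [0.4905, -0.1711, 0.0557]
eef_rot: [0.001, 0.99, 0.143, 0.001]
ft_force: [0.2, 0.1, 0.4]
width: 0.0428
grasp_force: 0.0
t 16.05 pos [ 0.4905 -0.1711  0.0557] yaw -73.56 q6 0.715 turn -0.6 shift [-1.5 -0.2  1.7] preshift [-1.5 -0.2  1.7]
```

```bash
python3 -m inch '[5,-1.5,0,1.2,0,5,0,0,0,0,5,0,0,0,0,5,0,0,0,0,5,0,0,0,0]' 60
python3 -m inch '[5,0,0,-10,0,5,0,0,-35,0,5,0,0,-45,0,5,0,0,-35,0,5,0,0,-5,0,5,0,0,0,0]'
python3 - <<'E'
from h import *
go([.5652,.0869,.19],np.radians(4.4-90))
import wing
s=manip.sense();zb=s["position"][2]-.054;print(zb)
for n in("scene","top"): wing.fit(n,s["position"][:2],np.radians(16.5),zb)
p=cap("wrist");save(p,"w4.png")
E
```

```text
time: 16.68
position: [0.4887, -0.1713, 0.054]
eef_rot: [0.0, 0.99, 0.143, 0.0]
ft_force: [0.6, 0.5, 3.3]
width: 0.0142
grasp_force: 59.1
time: 17.42
position: [0.4879, -0.1707, 0.1828]
eef_rot: [-0.0, 0.99, 0.143, -0.0]
ft_force: [0.3, -0.0, -1.2]
width: 0.0141
grasp_force: 58.5
t 17.425 pos [ 0.4879 -0.1707  0.1828] yaw -73.56 q6 0.713 turn 12.0 shift [  96.8 -250.9   -7.1] preshift [ 147.  -225.2   -7.1]
0.1288070774142742
scene [[108.884    0.4859  -0.1647  28.5   ]] [107.8866   0.4848  -0.1654  28.3   ]
top [[125.1384   0.4839  -0.1667  26.5   ]] [124.8596   0.484   -0.1666  23.7   ]
```

View pics/w4.png

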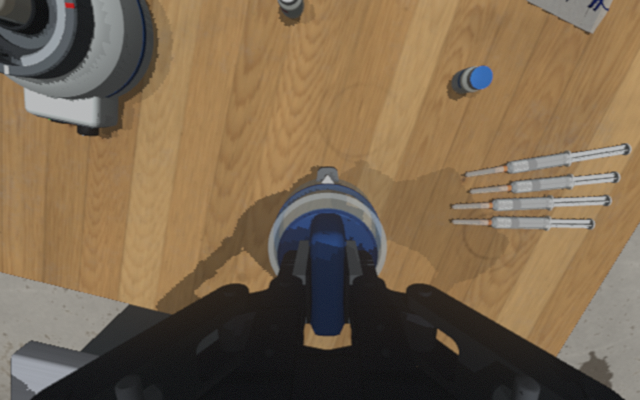

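The wrist view shows the lid gripped by its wing (centred at column 328), with the lug and white pointer at (327,173). I'll check its offset in the grasp by projection.

```bash
python3 - <<'E'
from h import *
np.set_printoptions(precision=1,suppress=True)
p=cap("wrist");s=manip.sense();q=s["eef_rot"];R=Ro.from_quat([q[1],q[2],q[3],q[0]])
T=lambda v:s["position"]+R.apply(v)
# tool frame: x fwd, z down; lid underside at z=+.054
for nm,v in dict(lugtip_top=(.040,0,.048),lugL=(.040,-.007,.048),lugR=(.040,.007,.048),lugtip_bot=(.04,0,.054),rimF=(.033,0,.004),rimL=(0,-.033,.004),rimR=(0,.033,.004),wingF=(.026,0,-.026),wingFL=(.026,-.0075,-.026),wingFR=(.026,.0075,-.026),wingB=(-.026,0,-.026)).items(): print(nm,proj(p,T(np.array(v))))
im=p["img"];c=im[150:350,250:410];cv2.imwrite("pics/c.png",cv2.resize(c,(640,800)[::1],interpolation=cv2.INTER_CUBIC)[:600,:,::-1])
E
```

```text
lugtip_top [326.3 164. ]
lugL [315.1 164. ]
lugR [337.6 164. ]
lugtip_bot [326.4 162.5]
rimF [326.2 192.6]
rimL [263.1 253.8]
rimR [389.4 253.7]
wingF [326.  227.9]
wingFL [307.5 227.9]
wingFR [344.5 227.9]
wingB [326.1 335.6]
```

View pics/c.png

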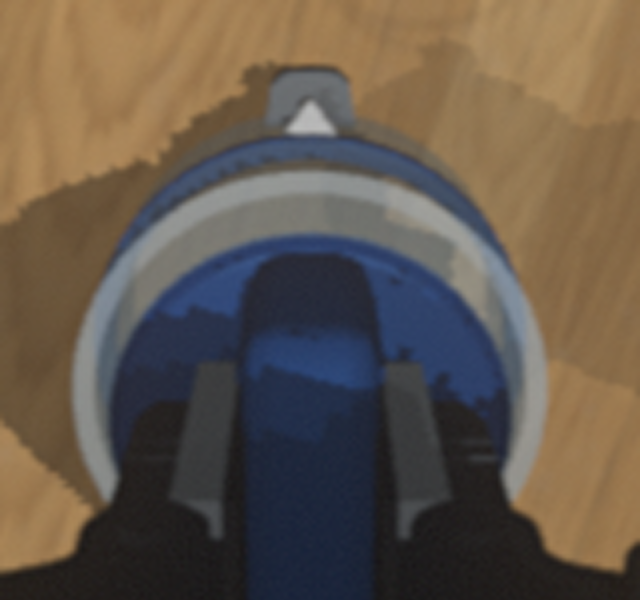

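```bash
python3 -m inch '[5,0,0,-4,6,5,0,0,-3,6,5,6,-15,0,0,5,12,-31,0,0,5,15,-40,0,0,5,16,-40,0,0,5,15,-40,0,0,5,15,-40,0,0,5,12,-30,0,0,5,7,-15,0,0,5,0,0,0,0,5,0,0,0,0]'
python3 - <<'E'
from h import *
go([.5662,.0870,.14],np.radians(-85.6))
E
```

```text
time: 19.12
position: [0.5664, 0.0859, 0.1903]
eef_rot: [0.0, 0.999, 0.039, -0.0]
ft_force: [0.1, 1.2, -1.2]
width: 0.0138
grasp_force: 58.6
t 19.125 pos [0.5664 0.0859 0.1903] yaw -85.58 q6 1.434 turn 0.0 shift [-0.1 -1.1 50.3] preshift [-0.1 -1.1 50.3]
```

```bash
python3 -m inch '[5,0,-1,10,0,5,0,0,15,0,5,0,0,12,0,5,0,0,8,0,5,0,0,4,0,5,0,0,0,0,5,0,0,0,0]'
python3 - <<'E'
from h import *
go([.5662,.0870,.14],np.radians(-85.6))
p=cap("wrist");t=cap("scene")
c=p["img"][130:280,250:410];u=proj(t,(.565,.087,.1)).astype(int)
d=t["img"][u[1]-45:u[1]+45,u[0]-48:u[0]+48]
cv2.imwrite("pics/d.png",np.hstack([cv2.resize(x,(400,375),interpolation=cv2.INTER_CUBIC) for x in(c,d)])[:,:,::-1])
# where the gap's corners should show
a0=np.radians(4.4)
for r,a in((.0428,-16),(.0428,16),(.0355,-16),(.0355,16),(.0428,0)):
    b=a0+np.radians(a);print(proj(p,(.5652+r*np.cos(b),.0869+r*np.sin(b),.082)).round(1))
E
```

```text
time: 20.0
position: [0.567, 0.0878, 0.1421]
eef_rot: [0.0, 0.999, 0.039, 0.001]
ft_force: [-0.6, 0.5, -0.9]
width: 0.0137
grasp_force: 58.6
t 20.0 pos [0.567  0.0878 0.1421] yaw -85.56 q6 1.436 turn 0.0 shift [-0.9  0.7  2.1] preshift [-0.9  0.7  2.1]
[345.2 162.5]
[309.6 162.5]
[342. 173.]
[312.8 173. ]
[327.4 160. ]
```

View pics/d.png

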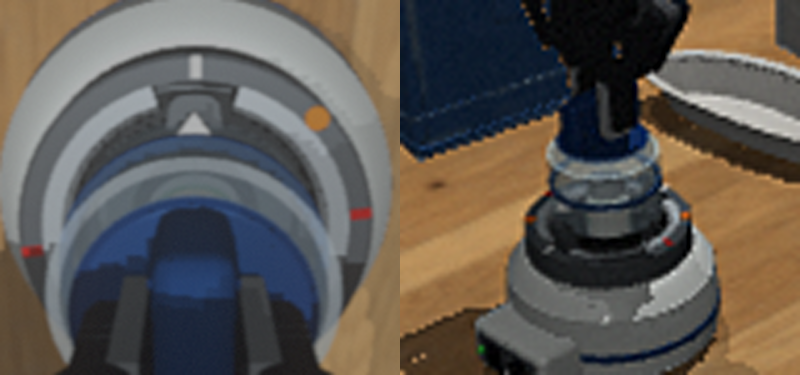

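The lug is lined up with the gap: lug column about 194 against gap centre 197 in the crop, i.e. roughly 0.7 mm off. I correct slightly and lower.

```bash
python3 -m inch '[5,-1.2,0.7,0,0,5,0,0,3,0,5,0,0,3,0,5,0,0,3,0,5,0,0,2,0,5,0,0,0,0]'
python3 - <<'E'
from h import *
go([.5658,.0870,.123],np.radians(-85.6))
E
```

```text
time: 20.85
position: [0.5653, 0.087, 0.1303]
eef_rot: [-0.0, 0.999, 0.039, -0.0]
ft_force: [0.5, 0.8, -0.3]
width: 0.0142
grasp_force: 58.6
t 20.85 pos [0.5653 0.087  0.1303] yaw -85.56 q6 1.435 turn 0.0 shift [0.6 0.1 7.3] preshift [0.6 0.1 7.3]
```

```bash
python3 -m inch '[5,0,0,2,0,5,0,0,2,0,5,0,0,1.5,0,5,0,0,1,0,5,0,0,1,0,5,0,0,0,0]'
python3 - <<'E'
from h import *
go([.5652,.0870,.123],np.radians(-85.6))
E
```

```text
time: 21.6
position: [0.5655, 0.087, 0.1231]
eef_rot: [0.0, 0.999, 0.039, 0.0]
ft_force: [0.3, -0.5, -1.0]
width: 0.014
grasp_force: 58.7
t 21.6 pos [0.5655 0.087  0.1231] yaw -85.56 q6 1.435 turn 0.0 shift [-0.3 -0.   0.1] preshift [-0.3 -0.   0.1]
```

```bash
python3 -m inch '[5,0,0,0.5,0,5,0,0,0.5,0,5,0,0,0,0,5,0,0,0,0]'
```

```text
time: 22.1
position: [0.5657, 0.087, 0.123]
eef_rot: [0.0, 0.999, 0.039, 0.0]
ft_force: [-3.1, 1.1, 5.1]
width: 0.0143
grasp_force: 59.5
```

```bash
python3 -m inch '[5,0,0,-0.5,0,5,0,0,0,4,5,0,0,0,5,5,0,0,0,5,5,0,0,0,5,5,0,0,0,5,5,0,0,0,5,5,0,0,0,5,5,0,0,0,4,5,0,0,0,0,5,0,0,0,0]' 90
cat > tw.py <<'E'
from h import *
s=manip.sense();print(s["wrist_torque"],s["ft_force"],s["grasp_force"])
go([.5652,.0870,.123],np.radians(-85.6-45))
p=cap("wrist");t=cap("scene")
c=p["img"][110:290,230:430];u=proj(t,(.565,.087,.1)).astype(int)
d=t["img"][u[1]-45:u[1]+45,u[0]-50:u[0]+50]
cv2.imwrite("pics/e.png",np.hstack([cv2.resize(x,(400,360),interpolation=cv2.INTER_CUBIC) for x in(c,d)])[:,:,::-1])
E
python3 tw.py
```

```text
time: 23.48
position: [0.5656, 0.0862, 0.1231]
eef_rot: [0.001, 0.958, -0.288, 0.0]
ft_force: [-2.4, -4.8, 5.5]
width: 0.0134
grasp_force: 89.6
[-0.75323921  0.49034125  0.14027464] [-2.43510382 -4.7549044   5.53590028] 89.55914855003357
t 23.475 pos [0.5656 0.0862 0.1231] yaw -123.46 q6 2.096 turn 7.1 shift [-0.9 -0.3  0.1] preshift [-0.8 -0.4  0.1]
```

View pics/e.png

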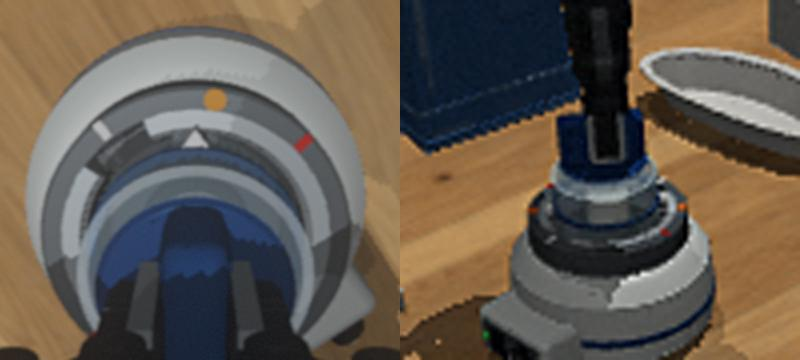

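The pointer (194,140 in the crop) is about 7° short of the orange dot (214,99), and the lid is following the grip. I turn the remainder.

```bash
python3 -m inch '[5,0,0,0,4,5,0,0,0,3.2,5,0,0,0,0,5,0,0,0,0,5,0,0,0,0,5,0,0,0,0,5,0,0,0,0,5,0,0,0,0]' 90
python3 tw.py
```

```text
time: 24.58
position: [0.5655, 0.086, 0.1231]
eef_rot: [0.001, 0.938, -0.347, 0.0]
ft_force: [-4.1, -4.7, 6.5]
width: 0.0133
grasp_force: 89.6
[-0.86319478  0.54688251  0.19762329] [-4.13005081 -4.74154321  6.54410458] 89.6311104297638
t 24.575 pos [0.5655 0.086  0.1231] yaw -130.65 q6 2.222 turn -0.1 shift [-0.9 -0.5  0.1] preshift [-0.9 -0.5  0.1]
```

View pics/e.png

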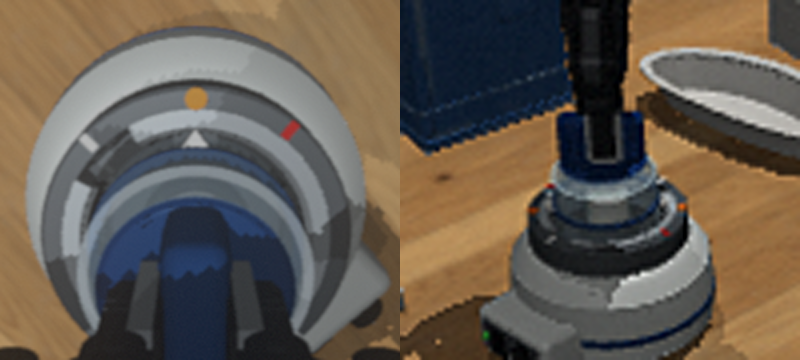

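The pointer (195,140) stands exactly under the orange dot (195,99), the torque matches the spring (about 0.2 N m), and it has held for 0.75 s. I hand in while still gripping.

```bash
python3 -c "
from station import manip
print(manip.job_done())"
```

```text
the job is handed in; nothing more can be done
None
```

I handed the job in with the green vial in the socket and the lid seated in the collar, turned to the orange half-way marks and still held there by the gripper at about 90 N; the red and blue vials were left alone, and the hand-in returned no verdict.

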